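Feel out a lever's free travel and set the cursor to it

TASK

Press the red pad of the spring lever on the gauge gently from left to right until its resistance clearly firms up, hold it there for a moment, noting how far it has travelled, but do not force it any further. Let the lever spring back to rest, then slide the yellow cursor along its arc to the same travel, so that it points to where the lever was when it firmed up. Leave the other things on the table alone.

Things in the scene. Friction and masses are not known exactly. Their poses are not given: they have to be found in the camera images.
- gauge: Lever travel gauge, fixed on the table: grey plate 262 x 236 x 12 mm. Origin: on the lever's pivot axis at table height; z up; -x points roughly to the robot, along the plate's middle line (plate x -215 to +47 mm, y -118 to +118 mm). An arc scale (tick each 0.05 rad, 160-172 mm from the pivot) and outside it the cursor's slot run across the plate.
- pivot (a point): Point on the vertical pivot axis, 30 mm above the table, at the top of the round dark spring housing (80 mm across); a steel post, 32 mm across and 64 mm high, stands on the axis. Where the lever firms up is set inside the housing, cannot be seen and differs each time.
- lever (a joint): Travel of the spring lever (rad): 0 at rest, up to 0.80, pressed from the robot's left to its right. At q its arm points along (-cos(q-0.42), -sin(q-0.42)) in the gauge's frame. First free play (1 to 2.5 N at the pad); then, somewhere from 0.2 to 0.62, it firms up abruptly (about 0.001 rad more per further N). Let go, it springs back to 0.
- lever_pad (a point): Centre of the red pad at the lever's end, the place to press: 140 mm from the pivot, 41 mm above the table. 32 mm along the lever (x axis, which points to the pivot), 14 mm thick along the travel (y axis; travel is to -y), 38 mm high (22 to 60 mm above the table).
- cursor (a joint): Place of the yellow cursor on its arc about the same pivot (rad), with the lever's zero and sense: equal values mean it points to where the lever stood. 0 to 0.85; starts near the far (right) end; slides with light friction (about 1.3 N at the knob), stays where it is left.
- cursor_knob (a point): Centre of the cursor's upright yellow knob: 190 mm from the pivot, 36 mm above the table; 14 mm wide along the arc (y axis), 20 mm radially (x axis, which points to the pivot), top 51 mm above the table. It stands on a dark carriage 26 mm wide, top 22 mm above the table.
- brush: Bench brush, wooden handle, 29 x 196 x 12 mm; a bystander. Origin: centre of its underside.
- tape: Yellow tape measure, 64 x 84 x 32 mm; a bystander. Origin: centre of its underside.
- rod: Threaded adjusting rod, 19 x 150 x 19 mm; a bystander. Origin: centre of its underside.

How it is judged:
By the outcome, as a careful person would: the job done as asked, in the order asked, and still so for the second after the job is handed in, with the robot touching nothing.
It also fails if it takes over 61 s, if anything falls off the work surface, if the arm or the gripper's body presses on something with over 40 N, if the wrist force passes 120 N, or if a joint passes its speed limit or range.

ROBOT

A 6-joint arm with a two-finger parallel gripper is mounted at the origin on a cart in front of the work surface, level with it; the furniture and walls round the work are solid. World frame = base frame: x ahead of the robot, y to its left, z up, the work surface at z = 0. Lengths are in m, angles in rad, forces in N, time in s.
With the tool pointing down it reaches from about 0.4 to 0.925 m from the base axis. Payload 3.4 kg.
Tool frame: the origin (TCP) lies on the mounting face of the last link; the fingertips stand 173 mm ahead of it and the grasp point (between the pads) lies 155 mm ahead of it; z points along the fingers, y is the direction in which the jaws open and shut (so a half turn about z gives the same grasp; the last joint's range is limited). The gripper opens to 85 mm and grips with 20 to 120 N. Pads are 22 mm wide; open, the fingers measure 114 mm over their backs; the gripper's body (76 mm by 85 mm) begins 54 mm behind the grasp point. The pads swing forward as they close: fully open they stand 13 mm farther back than shut.
Start: joints at [1.071, 0.307, 1.506, -0, 1.328, -0.073], TCP at [0.238, 0.524, 0.405] pointing down, gripper open.
Joint ranges: [-3.12, 3.12], [-1.05, 2.28], [0.14, 2.33], [-1.42, 4.57], [0.1, 2.73], [-2.68, 2.68]. Speed limits (rad/s): [2.57, 2.57, 3.14, 3.14, 3.14, 3.14].

INTERFACE

Orientations are given as a 3x3 rotation matrix whose columns are the frame's x, y, z axes.
In Python, from bench import * gives the robot as it stands.
- The arm moves only by the tool apply_moves, never from a script. Its argument "rows" is a list of rows, each an object of numbers: "x", "y", "z": the shift along the tool's x, y, z in cm; "wx", "wy", "wz": the turn, a rotation vector about the tool's x, y, z in degrees; "hand": the gripper's target within -1 to 1 (shut at 1, half-way at 0, fully open at -1). In form: [{"x": .., "y": .., "z": .., "wx": .., "wy": .., "wz": .., "hand": ..}, ...]. A call has 1 to 5 rows; each row is the pose to reach, as a shift and turn from the pose commanded when the call began, along the tool's axes at that moment; what a row does not reach only later rows make up. A row lasts 1/8 s, in which the tool goes at most 62.5 mm and 10.7 degrees, less where a joint would pass 70% of its speed; a pose out of reach is approached as far as the arm can. A call with a gripper value outside its range is refused whole. The fingers move at their own pace and stop on an object; "force" is the grip in N (left out, the last holds). Time passes only in rows, so rows that repeat a pose let the fingers close. It gives the time, the measured TCP pose, the force and the opening at its end, in the units of the state.
- get_state(): the state, without advancing time (a new reading comes with each control period).
- get_image(name): name is "scene" or "top"; returns (picture, depth): 420x560x3 uint8, red, green, blue; 420x560 float32, m along the optical axis (not along the pixel's ray), 0 where there is no reading.
- camera_params(name): a dict with "intrinsics" (3x3 intrinsics, pixels), "extrinsics" (4x4, takes a point from world to camera coordinates). Camera axes: x right, y down, z forward; pixel columns grow to the right and rows downward; lengths in m; the calibration is good to about 2 mm. A picture is of the moment at which its call begins. camera_params takes no time and is no camera call.
- hand_in(): hands the job in, once; it reports no verdict.
The state is a dict: "clock": time; "q": joint angles; "dq": joint speeds; "joint_efforts": joint torques, N m; "position": TCP position; "tool_rot": TCP orientation; "contact_force": force on the tool from outside, world axes, zero at the start; "wrist_torque": the same for the moment, N m; "opening": opening from 0.0 (shut) to 1.0 (fully open).
Only numpy, scipy, OpenCV 4.12 (cv2) and the standard library are available. Lean on these libraries where they do the work, as an engineer would, in place of code of your own. Each camera call takes 0.05 s, during which the arm holds its last target. There are 200 camera calls.

## Working session

There is one attempt and no reset: what is moved stays moved. The work goes in short steps, Python scripts to look and compute and a tool call to move; the robot and the scene stay as the last step left them, time stands still between calls to the robot, and variables do not carry over. Pictures are saved under pics/ and viewed, about 8 in all and at most 12, crops included, and the job is handed in when it is done.

Besides the shell and the picture viewer there is one more tool, called after ">>>" by a JSON object that holds its "name" and its "arguments". apply_moves: Moves the arm, as the interface text tells. Its arguments: {"type":"object","properties":{"rows":{"type":"array"},"force":{"type":"number"}},"required":["rows"]}

```bash
ls; mkdir -p pics; python3 - <<'E'
from bench import *
import cv2,numpy as np
for n in("top","scene"):
    p,d=get_image(n); cv2.imwrite(f"pics/{n}0.png",p[:,:,::-1]); np.savez(f"{n}0.npz",p=p,d=d)
    c=camera_params(n); print(n,np.round(c["intrinsics"],1).tolist(),np.round(c["extrinsics"],3).tolist())
s=get_state(); print(s)
E
```

```text
pics
top [[489.9, 0.0, 278.2], [0.0, 489.9, 211.5], [0.0, 0.0, 1.0]] [[0.007, -1.0, -0.002, 0.012], [-0.993, -0.007, -0.12, 0.583], [0.12, 0.003, -0.993, 1.077], [0.0, 0.0, 0.0, 1.0]]
scene [[502.8, 0.0, 281.3], [0.0, 502.8, 210.7], [0.0, 0.0, 1.0]] [[0.831, -0.556, -0.013, -0.461], [-0.297, -0.423, -0.856, 0.23], [0.47, 0.715, -0.517, 0.978], [0.0, 0.0, 0.0, 1.0]]
{'clock': 0.1, 'q': array([ 1.07151434e+00,  3.07498199e-01,  1.50754515e+00,  1.41907893e-05,
        1.32839784e+00, -7.35038840e-02]), 'dq': array([-0.00225263, -0.0014172 , -0.00151541, -0.00053006,  0.00148702,
        0.00044352]), 'joint_efforts': array([ 3.13384871e-04, -4.58528209e+01, -2.52608460e+01,  2.93389019e-05,
        5.66195900e-03, -1.78865554e-05]), 'position': array([0.23736663, 0.52338274, 0.40387195]), 'tool_rot': array([[-9.10716148e-01,  4.13031830e-01, -8.97162898e-04],
       [ 4.13032777e-01,  9.10714726e-01, -1.61627989e-03],
       [ 1.49484421e-04, -1.84252988e-03, -9.99998291e-01]]), 'contact_force': array([-0.36775528,  0.01608954, -0.3822239 ]), 'wrist_torque': array([-0.00796276, -0.04639293, -0.0441486 ]), 'opening': 0.9987225888145915}
```

View pics/top0.png

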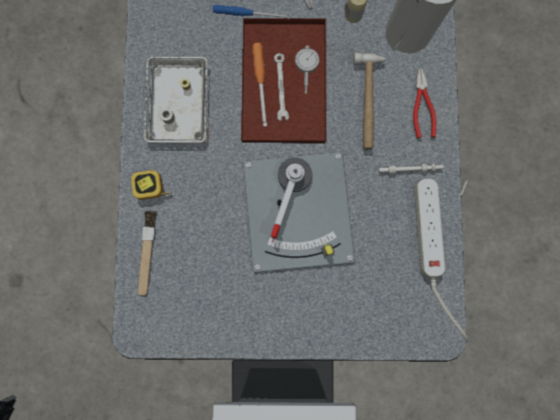

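View pics/scene0.png

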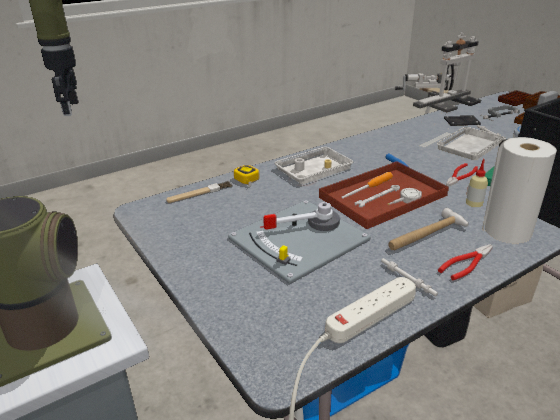

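The top view shows the pivot post near (295,172), the red pad near (276,231), the yellow knob near (328,250), and the plate corners near (248,163), (338,156), (352,263) and (257,267). The scene view shows the pad at (270,221) and the knob at (284,254).

```bash
cat > h.py <<'E'
from bench import *
import cv2,numpy as np
def ray(n,uv,z):
    c=camera_params(n);K=np.array(c["intrinsics"]);E=np.array(c["extrinsics"]);R,t=E[:3,:3],E[:3,3]
    o=-R.T@t; d=R.T@np.linalg.inv(K)@np.array([uv[0],uv[1],1.]); return o+d*(z-o[2])/d[2]
def masks(p):
    h=cv2.cvtColor(p,cv2.COLOR_RGB2HSV)
    red=(((h[...,0]<6)|(h[...,0]>174))&(h[...,1]>170)&(h[...,2]>110))
    yel=((h[...,0]>22)&(h[...,0]<34)&(h[...,1]>150)&(h[...,2]>90))
    return red,yel
def blob(m,box):
    u0,v0,u1,v1=box; k=np.zeros(m.shape,np.uint8);k[v0:v1,u0:u1]=m[v0:v1,u0:u1]
    n,_,st,ce=cv2.connectedComponentsWithStats(k)
    i=1+np.argmax(st[1:,4]); return ce[i],st[i]
def cloud(n,p,d):
    c=camera_params(n);K=np.array(c["intrinsics"]);E=np.array(c["extrinsics"])
    v,u=np.mgrid[:d.shape[0],:d.shape[1]]
    X=np.stack([(u-K[0,2])/K[0,0]*d,(v-K[1,2])/K[1,1]*d,d],-1); return (X-E[:3,3])@E[:3,:3]
E
python3 - <<'E'
from h import *
for n,box in(("top",(240,150,360,275)),("scene",(225,190,375,285))):
    z=np.load(n+"0.npz");p,d=z["p"],z["d"];X=cloud(n,p,d)
    r,y=masks(p)
    for nm,m in(("red",r),("yel",y)):
        c,s=blob(m,box); mm=np.zeros_like(m);mm[s[1]:s[1]+s[3],s[0]:s[0]+s[2]]=m[s[1]:s[1]+s[3],s[0]:s[0]+s[2]]
        P=X[mm&(d>0)]; print(n,nm,c,s,"med",np.median(P,0).round(4),"min",P.min(0).round(3),"max",P.max(0).round(3))
    u0,v0,u1,v1=box; k=np.zeros(d.shape,bool);k[v0:v1,u0:u1]=1
    q=X[k&(X[...,2]>.058)&(X[...,2]<.072)]; print(n,"post",len(q),q.mean(0).round(4),q.min(0).round(4),q.max(0).round(4))
p=np.load("top0.npz")["p"]
cv2.imwrite("pics/crop0.png",cv2.resize(p[148:278,238:362,::-1],None,fx=4.5,fy=4.5,interpolation=cv2.INTER_CUBIC))
E
```

```text
top red [275.12962963 230.64814815] [272 225   7  12  54] med [0.5364 0.0226 0.06  ] min [0.525 0.016 0.057] max [0.55  0.029 0.064]
top yel [325. 249.] [325 249   1   1   1] med [ 0.4981 -0.0893  0.0413] min [ 0.498 -0.089  0.041] max [ 0.498 -0.089  0.041]
top post 219 [ 0.6337 -0.0095  0.0633] [ 0.525  -0.0367  0.058 ] [0.6865 0.0293 0.0713]
scene red [269.46202532 221.33544304] [264 214  12  15 158] med [0.5326 0.0186 0.0451] min [0.52  0.012 0.024] max [0.548 0.029 0.063]
scene yel [282.83505155 252.53608247] [279 246   9  14  97] med [ 0.4908 -0.1011  0.0406] min [ 0.483 -0.106  0.019] max [ 0.504 -0.089  0.053]
scene post 126 [ 0.6323 -0.0117  0.0627] [ 0.5219 -0.0379  0.058 ] [0.6859 0.0315 0.0699]
```

View pics/crop0.png

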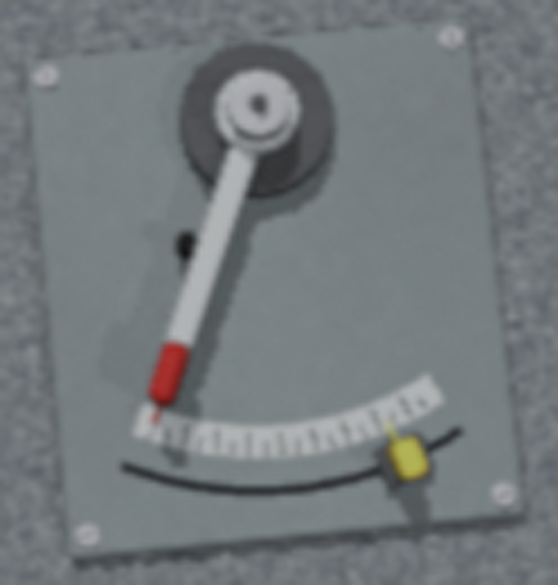

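```bash
python3 - <<'E'
from h import *
f=lambda c,z: ray("top",((c[0]+.5)/4.5-.5+238,(c[1]+.5)/4.5-.5+148),z)
S=[f(c,.014) for c in((46,76),(451,37),(504,493),(88,534))]
print(np.round(S,4))
x=((S[0]-S[3])+(S[1]-S[2]))/2;x2=(S[0]-S[1]+S[3]-S[2])/2
th=np.arctan2(x[1],x[0]);thb=np.arctan2(x2[1],x2[0])-np.pi/2
print(th,thb, "lens",np.linalg.norm(x),np.linalg.norm(x2))
C=np.mean(S,0);t=(th+thb)/2
pv1=C+.084*np.array([np.cos(t),np.sin(t),0]);pv2=f((258,106),.064);print("pivot",pv1,pv2)
pad=ray("top",(275.13,230.65),.058);kn=f((410,456),.051)
for nm,P in(("pad",pad),("knob",kn)):
    v=-(P-pv2)[:2];a=np.arctan2(v[1],v[0])-t;print(nm,P,np.hypot(*v),"q",a+.42)
E
```

```text
[[ 0.6954  0.0879  0.014 ]
 [ 0.7176 -0.1228  0.014 ]
 [ 0.4811 -0.148   0.014 ]
 [ 0.4589  0.0631  0.014 ]]
0.10523532285098537 0.10477058176077048 lens 0.23781925717123212 0.21208161553727814
pivot [ 0.6717966  -0.02114154  0.014     ] [ 0.67005154 -0.02084129  0.064     ]
pad [0.53712202 0.0223758  0.058     ] 0.13977830607000882 q 0.0006631445586284812
knob [ 0.49789182 -0.09663361  0.051     ] 0.18810487437189055 q 0.7297085201742972
```

```bash
cat >> h.py <<'E'
from scipy.spatial.transform import Rotation as Ro
PV=np.array([.671,-.021]);TH=.105
def go(r,s,q,ztip,st=None):
    "shift(cm), turn(deg) in tool axes from measured pose to: radius r, s to the left, lever angle q, tips at ztip"
    st=st or get_state();R=np.array(st["tool_rot"]);f=np.pi-.42+TH+q
    x=np.array([np.cos(f),np.sin(f),0]);y=np.array([np.sin(f),-np.cos(f),0])
    T=np.stack([x,y,[0,0,-1]],1);P=np.r_[PV,ztip+.173]+r*x+s*y
    print("shift cm",(R.T@(P-st["position"])*100).round(2),"turn",np.degrees(Ro.from_matrix(R.T@T).as_rotvec()).round(2))
def polar(P,R):
    "tool's angle about the pivot, by its position (r,s in tool axes) and by its heading"
    v=np.array(P)[:2]-PV;R=np.array(R)
    return dict(r=np.hypot(*v),qpos=(np.arctan2(v[1],v[0])-(np.pi-.42+TH)+np.pi)%(2*np.pi)-np.pi,qhead=(np.arctan2(R[1,0],R[0,0])-(np.pi-.42+TH)+np.pi)%(2*np.pi)-np.pi)
E
python3 -c "
from h import *
go(.140,.035,0,.12);go(.140,.035,0,.03)"
```

```text
shift cm [-47.68 -29.72  11.13] turn [-0.1  -0.01 -6.35]
shift cm [-47.68 -29.7   20.13] turn [-0.1  -0.01 -6.35]
```

>>> {"name": "apply_moves", "arguments": {"rows": [{"x": -5,"y": -3,"z": 1,"wz": -2,"hand": 1},{"x": -10,"y": -6.2,"z": 2.2,"wz": -3,"hand": 1},{"x": -15,"y": -9.3,"z": 3.4,"wz": -4,"hand": 1},{"x": -20,"y": -12.4,"z": 4.6,"wz": -5,"hand": 1},{"x": -25,"y": -15.5,"z": 5.8,"wz": -6.3,"hand": 1}]}}

```text
invalid input
```

```bash
python3 -c "
from h import *
go(.140,.035,0,.12);go(.140,.035,0,.03)"
```

```text
shift cm [-47.68 -29.72  11.13] turn [-0.1  -0.01 -6.35]
shift cm [-47.68 -29.7   20.13] turn [-0.1  -0.01 -6.35]
```

>>> {"name": "apply_moves", "arguments": {"rows": [{"x": -5,"y": -3,"z": 1,"wx": 0,"wy": 0,"wz": -2,"hand": 1},{"x": -10,"y": -6.2,"z": 2.2,"wx": 0,"wy": 0,"wz": -3,"hand": 1},{"x": -15,"y": -9.3,"z": 3.4,"wx": 0,"wy": 0,"wz": -4,"hand": 1},{"x": -20,"y": -12.4,"z": 4.6,"wx": 0,"wy": 0,"wz": -5,"hand": 1},{"x": -25,"y": -15.5,"z": 5.8,"wx": 0,"wy": 0,"wz": -6.3,"hand": 1}], "force": 20}}

```text
clock: 0.72
position: [0.4018, 0.2776, 0.3462]
tool_rot: [[-0.951, 0.31, -0.0], [0.31, 0.951, -0.0], [0.0, -0.0, -1.0]]
contact_force: [0.5, 1.3, 0.4]
opening: 0.002
```

```bash
python3 -c "
from h import *
go(.140,.035,0,.12);go(.140,.035,0,.03)"
```

```text
shift cm [-20.84 -16.55   5.32] turn [-0.   -0.    0.01]
shift cm [-20.84 -16.55  14.32] turn [-0.   -0.    0.01]
```

>>> {"name": "apply_moves", "arguments": {"rows": [{"x": -5,"y": -3.6,"z": 1.2,"wx": 0,"wy": 0,"wz": 0,"hand": 1},{"x": -10,"y": -7.2,"z": 2.4,"wx": 0,"wy": 0,"wz": 0,"hand": 1},{"x": -15,"y": -10.8,"z": 3.6,"wx": 0,"wy": 0,"wz": 0,"hand": 1},{"x": -19,"y": -14,"z": 4.8,"wx": 0,"wy": 0,"wz": 0,"hand": 1},{"x": -20.9,"y": -16.2,"z": 5.3,"wx": 0,"wy": 0,"wz": 0,"hand": 1}]}}

```text
clock: 1.35
position: [0.5509, 0.0579, 0.2925]
tool_rot: [[-0.95, 0.313, -0.001], [0.313, 0.95, -0.0], [0.001, -0.001, -1.0]]
contact_force: [-0.2, 0.4, 1.0]
opening: -0.002
```

```bash
python3 -c "
from h import *
go(.140,.035,0,.12);go(.140,.035,0,.03)"
```

```text
shift cm [ 0.14 -0.28 -0.05] turn [-0.03 -0.03 -0.18]
shift cm [ 0.13 -0.27  8.95] turn [-0.03 -0.03 -0.18]
```

>>> {"name": "apply_moves", "arguments": {"rows": [{"x": 0,"y": 0,"z": 3,"wx": 0,"wy": 0,"wz": 0,"hand": 1},{"x": 0,"y": 0,"z": 6,"wx": 0,"wy": 0,"wz": 0,"hand": 1},{"x": 0,"y": 0,"z": 8.5,"wx": 0,"wy": 0,"wz": 0,"hand": 1},{"x": 0,"y": 0,"z": 8.8,"wx": 0,"wy": 0,"wz": 0,"hand": 1},{"x": 0,"y": 0,"z": 8.8,"wx": 0,"wy": 0,"wz": 0,"hand": 1}]}}

```text
clock: 1.98
position: [0.5497, 0.0604, 0.2058]
tool_rot: [[-0.951, 0.311, -0.0], [0.311, 0.951, -0.0], [0.0, -0.0, -1.0]]
contact_force: [0.6, 0.1, 0.9]
opening: 0.003
```

```bash
python3 - <<'E'
from h import *
p,d=get_image("scene");t,d2=get_image("top")
cv2.imwrite("pics/a1.png",np.hstack([cv2.resize(p[150:290,200:380,::-1],None,fx=2.2,fy=2.2),cv2.resize(t[148:288,238:418-10,::-1],None,fx=2.2,fy=2.2)]))
go(.14,.022,0,.03)
E
```

```text
shift cm [-0.02 -1.8   0.37] turn [ 0.04  0.1  -0.04]
```

View pics/a1.png

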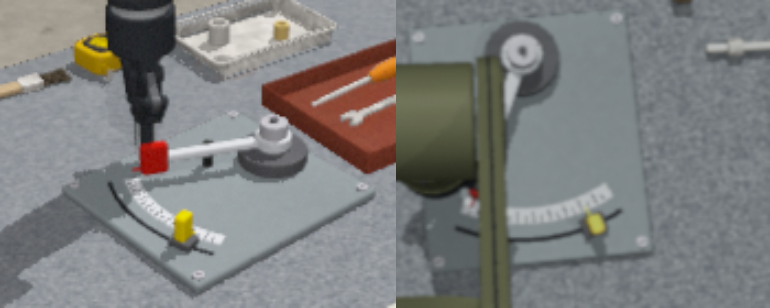

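The scene crop shows the closed fingers standing just left of the red pad (around (155,158)), clear of it. The top view is blocked by the arm.

>>> {"name": "apply_moves", "arguments": {"rows": [{"x": 0,"y": -0.6,"z": 0.3,"wx": 0,"wy": 0,"wz": 0,"hand": 1},{"x": 0,"y": -1.2,"z": 0.3,"wx": 0,"wy": 0,"wz": 0,"hand": 1},{"x": 0,"y": -1.4,"z": 0.3,"wx": 0,"wy": 0,"wz": 0,"hand": 1},{"x": 0,"y": -1.4,"z": 0.3,"wx": 0,"wy": 0,"wz": 0,"hand": 1}]}}

```text
clock: 2.58
position: [0.5451, 0.0467, 0.2029]
tool_rot: [[-0.95, 0.311, 0.0], [0.311, 0.95, 0.0], [-0.0, 0.0, -1.0]]
contact_force: [0.7, -0.3, 0.4]
opening: -0.005
```

```bash
python3 - <<'E'
from h import *
s=get_state();print(s["contact_force"]@s["tool_rot"]);go(.14,.022,0,.03)
p,d=get_image("scene");r,_=masks(p);print(blob(r,(225,190,375,285)))
E
```

```text
[-0.75341871 -0.11106347 -0.41819627]
shift cm [-0.07 -0.34 -0.01] turn [ 0.    0.01 -0.08]
(array([269.42331288, 221.12269939]), array([264, 214,  12,  15, 163], dtype=int32))
```

>>> {"name": "apply_moves", "arguments": {"rows": [{"x": 0.09,"y": -0.56,"z": 0,"wx": 0,"wy": 0,"wz": -2.3,"hand": 1},{"x": 0.16,"y": -1.13,"z": 0,"wx": 0,"wy": 0,"wz": -4.6,"hand": 1},{"x": 0.2,"y": -1.69,"z": 0,"wx": 0,"wy": 0,"wz": -6.9,"hand": 1},{"x": 0.23,"y": -2.26,"z": 0,"wx": 0,"wy": 0,"wz": -9.2,"hand": 1},{"x": 0.23,"y": -2.26,"z": 0,"wx": 0,"wy": 0,"wz": -9.2,"hand": 1}]}}

```text
clock: 3.25
position: [0.5361, 0.0263, 0.2028]
tool_rot: [[-0.988, 0.155, 0.0], [0.155, 0.988, 0.0], [-0.0, 0.0, -1.0]]
contact_force: [0.2, 1.0, -0.2]
opening: -0.002
```

```bash
cat > st.py <<'E'
from h import *
import sys
s=get_state();print("Ftool",(s["contact_force"]@s["tool_rot"]).round(2),{k:round(float(v),4) for k,v in polar(s["position"],s["tool_rot"]).items()})
if len(sys.argv)>1:
    p,d=get_image("scene");r,_=masks(p);c,b=blob(r,(225,190,375,285));print(c,b)
E
python3 st.py 1
```

```text
Ftool [-0.07  1.06  0.22] {'r': 0.1429, 'qpos': -0.0222, 'qhead': 0.1589}
[271.50306748 224.88343558] [266 218  12  15 163]
```

>>> {"name": "apply_moves", "arguments": {"rows": [{"x": 0.06,"y": -0.35,"z": 0,"wx": 0,"wy": 0,"wz": -1.4,"hand": 1},{"x": 0.11,"y": -0.7,"z": 0,"wx": 0,"wy": 0,"wz": -2.9,"hand": 1},{"x": 0.11,"y": -0.7,"z": 0,"wx": 0,"wy": 0,"wz": -2.9,"hand": 1}]}}

```text
clock: 3.68
position: [0.5338, 0.0193, 0.2028]
tool_rot: [[-0.995, 0.104, 0.0], [0.104, 0.995, -0.0], [-0.0, -0.0, -1.0]]
contact_force: [-0.0, 0.7, 0.1]
opening: 0.004
```

```bash
cat >> st.py <<'E'
    from scipy.optimize import minimize_scalar
    C=camera_params("scene");K=np.array(C["intrinsics"]);E=np.array(C["extrinsics"])
    def pr(q):
        f=np.pi-.42+TH+q;P=E@np.r_[PV+.14*np.array([np.cos(f),np.sin(f)]),.041,1];u=K@P[:3];return u[:2]/u[2]
    e=lambda q:np.sum((pr(q)-pr(0)-(c-[269.44,221.2]))**2)
    print("visual q",minimize_scalar(e,bounds=(-.1,.85),method="bounded").x)
E
python3 st.py 1
```

```text
Ftool [ 0.08  0.67 -0.14] {'r': 0.143, 'qpos': 0.0292, 'qhead': 0.2104}
[272.71779141 226.28834356] [267 219  12  16 163]
visual q 0.17270824482885033
```

>>> {"name": "apply_moves", "arguments": {"rows": [{"x": 0.02,"y": -0.12,"z": 0,"wx": 0,"wy": 0,"wz": -0.5,"hand": 1},{"x": 0.04,"y": -0.24,"z": 0,"wx": 0,"wy": 0,"wz": -1.0,"hand": 1}]}}

```text
clock: 3.98
position: [0.5332, 0.0171, 0.2028]
tool_rot: [[-0.996, 0.086, 0.0], [0.086, 0.996, 0.0], [-0.0, 0.0, -1.0]]
contact_force: [0.2, 1.7, 0.9]
opening: -0.001
```

>>> {"name": "apply_moves", "arguments": {"rows": [{"x": 0.02,"y": -0.12,"z": 0,"wx": 0,"wy": 0,"wz": -0.5,"hand": 1},{"x": 0.04,"y": -0.24,"z": 0,"wx": 0,"wy": 0,"wz": -1.0,"hand": 1}]}}

```text
clock: 4.22
position: [0.5326, 0.0147, 0.2027]
tool_rot: [[-0.998, 0.069, 0.0], [0.069, 0.998, -0.0], [-0.0, 0.0, -1.0]]
contact_force: [1.7, 1.1, 0.6]
opening: -0.0
```

>>> {"name": "apply_moves", "arguments": {"rows": [{"x": 0.02,"y": -0.12,"z": 0,"wx": 0,"wy": 0,"wz": -0.5,"hand": 1},{"x": 0.04,"y": -0.24,"z": 0,"wx": 0,"wy": 0,"wz": -1.0,"hand": 1}]}}

```text
clock: 4.47
position: [0.532, 0.0124, 0.2027]
tool_rot: [[-0.999, 0.052, -0.0], [0.052, 0.999, -0.0], [0.0, -0.0, -1.0]]
contact_force: [0.9, 2.6, 0.9]
opening: 0.003
```

>>> {"name": "apply_moves", "arguments": {"rows": [{"x": 0.02,"y": -0.12,"z": 0,"wx": 0,"wy": 0,"wz": -0.5,"hand": 1},{"x": 0.04,"y": -0.24,"z": 0,"wx": 0,"wy": 0,"wz": -1.0,"hand": 1}]}}

```text
clock: 4.72
position: [0.5314, 0.01, 0.2027]
tool_rot: [[-0.999, 0.034, -0.0], [0.034, 0.999, 0.0], [0.0, 0.0, -1.0]]
contact_force: [0.2, 1.2, 0.1]
opening: 0.002
```

>>> {"name": "apply_moves", "arguments": {"rows": [{"x": 0.02,"y": -0.12,"z": 0,"wx": 0,"wy": 0,"wz": -0.5,"hand": 1},{"x": 0.04,"y": -0.24,"z": 0,"wx": 0,"wy": 0,"wz": -1.0,"hand": 1}]}}

```text
clock: 4.97
position: [0.531, 0.0081, 0.2028]
tool_rot: [[-1.0, 0.018, 0.0], [0.018, 1.0, 0.001], [-0.0, 0.001, -1.0]]
contact_force: [0.5, 6.4, 1.2]
opening: 0.001
```

```bash
python3 st.py 1;python3 st.py 1
```

```text
Ftool [-0.42  6.43 -1.23] {'r': 0.143, 'qpos': 0.1099, 'qhead': 0.2974}
[274.7791411  228.49693252] [269 221  12  16 163]
visual q 0.25039567099156257
Ftool [-0.27  5.4  -1.06] {'r': 0.143, 'qpos': 0.1099, 'qhead': 0.2978}
[274.7030303  228.55151515] [268 221  13  16 165]
visual q 0.2499586676783677
```

Force stepped from about 1.5 N to 6 N. I'll confirm with a small nudge and hold there.

>>> {"name": "apply_moves", "arguments": {"rows": [{"x": 0.01,"y": -0.07,"z": 0,"wx": 0,"wy": 0,"wz": -0.3,"hand": 1},{"x": 0.01,"y": -0.07,"z": 0,"wx": 0,"wy": 0,"wz": -0.3,"hand": 1},{"x": 0.01,"y": -0.07,"z": 0,"wx": 0,"wy": 0,"wz": -0.3,"hand": 1},{"x": 0.01,"y": -0.07,"z": 0,"wx": 0,"wy": 0,"wz": -0.3,"hand": 1},{"x": 0.01,"y": -0.07,"z": 0,"wx": 0,"wy": 0,"wz": -0.3,"hand": 1}]}}

```text
clock: 5.7
position: [0.5309, 0.0078, 0.2027]
tool_rot: [[-1.0, 0.013, 0.0], [0.013, 1.0, 0.002], [-0.0, 0.002, -1.0]]
contact_force: [0.7, 6.3, 0.8]
opening: 0.001
```

```bash
for i in 1 2 3 4; do python3 st.py 1; done; python3 - <<'E'
from h import *
p,d=get_image("scene");cv2.imwrite("pics/hold.png",cv2.resize(p[190:290,210:360,::-1],None,fx=5,fy=5,interpolation=cv2.INTER_CUBIC))
E
```

```text
Ftool [-0.63  6.3  -0.74] {'r': 0.1431, 'qpos': 0.112, 'qhead': 0.3024}
[274.74390244 228.48170732] [269 221  12  16 164]
visual q 0.24949853944854436
Ftool [-0.47  6.98 -1.6 ] {'r': 0.1431, 'qpos': 0.1121, 'qhead': 0.3025}
[274.7791411  228.47852761] [269 221  12  16 163]
visual q 0.2500799540445201
Ftool [-1.    8.26 -1.54] {'r': 0.1431, 'qpos': 0.1119, 'qhead': 0.3025}
[274.7791411  228.49079755] [269 221  12  16 163]
visual q 0.2502904686270845
Ftool [-0.09  8.3  -2.13] {'r': 0.1431, 'qpos': 0.112, 'qhead': 0.3025}
[274.7791411  228.47852761] [269 221  12  16 163]
visual q 0.2500799540445201
```

View pics/hold.png

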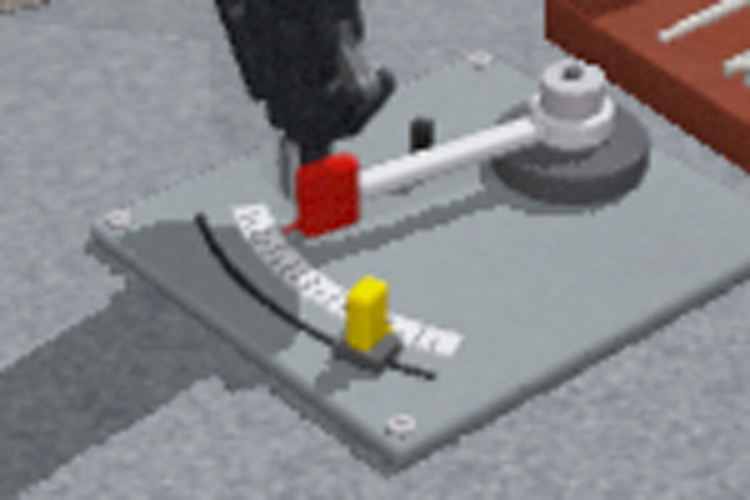

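The scene crop shows the lever held at about the fifth scale tick, pad near (327,195), with the fingers behind it. More command gives more force but no more travel, so it firms up at about 0.25 rad. Next I release it by backing off along the arc.

>>> {"name": "apply_moves", "arguments": {"rows": [{"x": -0.32,"y": 1.38,"z": 0,"wx": 0,"wy": 0,"wz": 5.7,"hand": 1},{"x": -0.78,"y": 2.73,"z": 0,"wx": 0,"wy": 0,"wz": 11.5,"hand": 1},{"x": -1.38,"y": 4.02,"z": 0,"wx": 0,"wy": 0,"wz": 17.2,"hand": 1},{"x": -2.1,"y": 5.3,"z": 0,"wx": 0,"wy": 0,"wz": 22.9,"hand": 1},{"x": -2.1,"y": 5.3,"z": 0,"wx": 0,"wy": 0,"wz": 22.9,"hand": 1}]}}

```text
clock: 6.58
position: [0.5527, 0.06, 0.2025]
tool_rot: [[-0.918, 0.398, -0.0], [0.398, 0.918, -0.001], [-0.0, -0.001, -1.0]]
contact_force: [-0.2, -1.0, -0.2]
opening: 0.002
```

```bash
python3 st.py 1; python3 -c "
from h import *
go(.19,0,.73,.15)"
```

```text
Ftool [-0.23 -0.95  0.16] {'r': 0.1434, 'qpos': -0.2853, 'qhead': -0.094}
[269.38650307 221.19631902] [263 214  13  15 163]
visual q -0.0008203015154968678
shift cm [ -1.18 -16.63 -12.04] turn [-4.000e-02 -5.000e-02 -4.719e+01]
```

>>> {"name": "apply_moves", "arguments": {"rows": [{"x": 0,"y": 0,"z": -6,"wx": 0,"wy": 0,"wz": 0,"hand": 1},{"x": 0,"y": -1,"z": -12,"wx": 0,"wy": 0,"wz": -9,"hand": 0.2},{"x": -0.4,"y": -6,"z": -12,"wx": 0,"wy": 0,"wz": -19,"hand": 0.1},{"x": -0.8,"y": -11,"z": -12,"wx": 0,"wy": 0,"wz": -29,"hand": 0},{"x": -1.2,"y": -16,"z": -12,"wx": 0,"wy": 0,"wz": -39,"hand": 0}]}}

```text
clock: 7.25
position: [0.4979, -0.0934, 0.3228]
tool_rot: [[-0.962, -0.273, -0.0], [-0.273, 0.962, -0.001], [0.001, -0.001, -1.0]]
contact_force: [1.7, -0.1, -1.2]
opening: 0.503
```

```bash
python3 -c "
from h import *
go(.19,0,.73,.15);go(.19,0,.73,.027)"
```

```text
shift cm [ 0.19 -0.38 -0.02] turn [-0.03 -0.04 -7.91]
shift cm [ 0.18 -0.37 12.28] turn [-0.03 -0.04 -7.91]
```

>>> {"name": "apply_moves", "arguments": {"rows": [{"x": 0.1,"y": -0.1,"z": 0,"wx": 0,"wy": 0,"wz": -6,"hand": 0},{"x": 0.1,"y": -0.1,"z": 3,"wx": 0,"wy": 0,"wz": -7.9,"hand": 0},{"x": 0.1,"y": -0.1,"z": 7,"wx": 0,"wy": 0,"wz": -7.9,"hand": 0},{"x": 0.1,"y": -0.1,"z": 7,"wx": 0,"wy": 0,"wz": -7.9,"hand": 0}]}}

```text
clock: 7.75
position: [0.4964, -0.0931, 0.2503]
tool_rot: [[-0.918, -0.396, -0.008], [-0.396, 0.918, 0.002], [0.007, 0.005, -1.0]]
contact_force: [-0.5, 1.0, 0.0]
opening: 0.503
```

```bash
python3 - <<'E'
from h import *
go(.19,0,.73,.027)
p,d=get_image("scene");cv2.imwrite("pics/k1.png",cv2.resize(p[190:290,210:360,::-1],None,fx=5,fy=5,interpolation=cv2.INTER_CUBIC))
E
```

```text
shift cm [ 0.08 -0.47  5.03] turn [ 0.27 -0.37 -0.44]
```

View pics/k1.png

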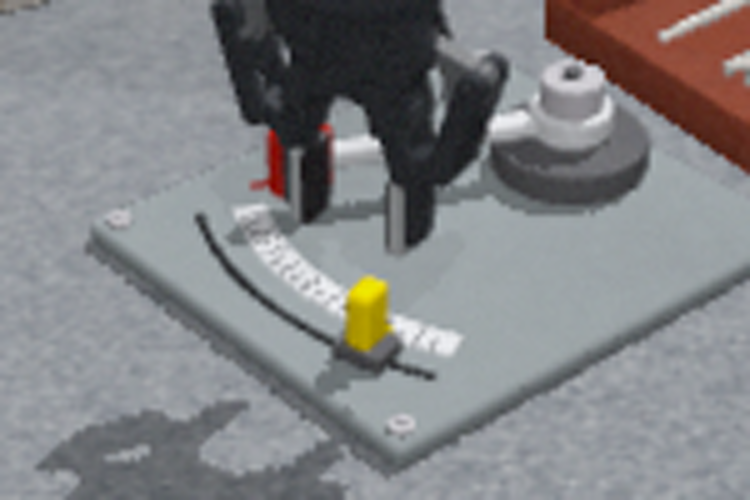

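The view shows the open fingers above and around the knob (yellow at (367,312)), and the lever at rest. I'll descend and grip.

>>> {"name": "apply_moves", "arguments": {"rows": [{"x": 0.1,"y": -0.35,"z": 1,"wx": 0,"wy": 0,"wz": 0,"hand": 0},{"x": 0.1,"y": -0.35,"z": 3,"wx": 0,"wy": 0,"wz": 0,"hand": 0},{"x": 0.1,"y": -0.35,"z": 4.7,"wx": 0,"wy": 0,"wz": 0,"hand": 0},{"x": 0.1,"y": -0.35,"z": 4.7,"wx": 0,"wy": 0,"wz": 0,"hand": 0}]}}

```text
clock: 8.3
position: [0.4992, -0.0967, 0.2056]
tool_rot: [[-0.918, -0.396, -0.001], [-0.396, 0.918, 0.0], [0.001, 0.0, -1.0]]
contact_force: [-0.4, -0.4, 0.5]
opening: 0.505
```

```bash
python3 - <<'E'
from h import *
s=get_state();print(s["contact_force"]);go(.19,0,.73,.027)
E
```

```text
[-0.37639076 -0.39989828  0.45202351]
shift cm [ 0.22 -0.    0.56] turn [ 0.02 -0.04 -0.45]
```

>>> {"name": "apply_moves", "arguments": {"rows": [{"x": 0.15,"y": 0,"z": 0.4,"wx": 0,"wy": 0,"wz": -0.4,"hand": 0},{"x": 0.15,"y": 0,"z": 0.4,"wx": 0,"wy": 0,"wz": -0.4,"hand": 0.6},{"x": 0.15,"y": 0,"z": 0.4,"wx": 0,"wy": 0,"wz": -0.4,"hand": 1},{"x": 0.15,"y": 0,"z": 0.4,"wx": 0,"wy": 0,"wz": -0.4,"hand": 1},{"x": 0.15,"y": 0,"z": 0.4,"wx": 0,"wy": 0,"wz": -0.4,"hand": 1}], "force": 20}}

```text
clock: 8.93
position: [0.498, -0.0972, 0.2023]
tool_rot: [[-0.916, -0.402, 0.001], [-0.402, 0.916, -0.0], [-0.001, -0.001, -1.0]]
contact_force: [-1.5, -0.2, 5.3]
opening: 0.158
```

```bash
python3 - <<'E'
from h import *
s=get_state();print(s["contact_force"],s["opening"]*85,polar(s["position"],s["tool_rot"]));go(.19,0,.73,.027)
E
```

```text
[-1.46558851 -0.18221665  5.32165571] 13.443773683313587 {'r': np.float64(0.18901370153864108), 'qpos': np.float64(0.7298219258571974), 'qhead': np.float64(0.7288587235670478)}
shift cm [ 0.1  -0.    0.23] turn [-0.04  0.04 -0.07]
```

>>> {"name": "apply_moves", "arguments": {"rows": [{"x": 0,"y": 0,"z": -0.15,"wx": 0,"wy": 0,"wz": 0,"hand": 1},{"x": -0.14,"y": 2.26,"z": -0.15,"wx": 0,"wy": 0,"wz": 6.9,"hand": 1},{"x": -0.54,"y": 4.49,"z": -0.15,"wx": 0,"wy": 0,"wz": 13.8,"hand": 1},{"x": -1.21,"y": 6.66,"z": -0.15,"wx": 0,"wy": 0,"wz": 20.6,"hand": 1},{"x": -1.8,"y": 8.05,"z": -0.15,"wx": 0,"wy": 0,"wz": 25.2,"hand": 1}]}}

```text
clock: 9.55
position: [0.4822, -0.0156, 0.2025]
tool_rot: [[-1.0, 0.029, 0.0], [0.029, 1.0, -0.0], [-0.0, -0.0, -1.0]]
contact_force: [3.2, -2.2, -9.1]
opening: 0.161
```

```bash
python3 - <<'E'
from h import *
s=get_state();print(s["contact_force"],s["opening"]*85,polar(s["position"],s["tool_rot"]));go(.19,0,.25,.029)
E
```

```text
[ 3.15370561 -2.1653916  -9.06077911] 13.691892075557332 {'r': np.float64(0.1888432202273861), 'qpos': np.float64(0.28645886624724337), 'qhead': np.float64(0.2863891205513216)}
shift cm [0.1  0.69 0.05] turn [-0.02  0.03  2.08]
```

>>> {"name": "apply_moves", "arguments": {"rows": [{"x": 0,"y": 0.4,"z": 0.05,"wx": 0,"wy": 0,"wz": 1.2,"hand": 1},{"x": 0,"y": 0.66,"z": 0.08,"wx": 0,"wy": 0,"wz": 2.1,"hand": 1},{"x": 0,"y": 0.66,"z": 0.08,"wx": 0,"wy": 0,"wz": 2.1,"hand": 1},{"x": 0,"y": 0.66,"z": 0.08,"wx": 0,"wy": 0,"wz": 2.1,"hand": 1}]}}

```text
clock: 10.05
position: [0.4825, -0.0097, 0.2024]
tool_rot: [[-0.998, 0.063, 0.001], [0.063, 0.998, 0.0], [-0.001, 0.0, -1.0]]
contact_force: [2.2, 1.8, -4.2]
opening: 0.161
```

```bash
python3 - <<'E'
from h import *
s=get_state();print(s["contact_force"],s["opening"]*85,polar(s["position"],s["tool_rot"]));go(.19,0,.25,.029)
E
```

```text
[ 2.15914211  1.81431409 -4.18585938] 13.678171646122625 {'r': np.float64(0.18888087775982315), 'qpos': np.float64(0.2553465374232555), 'qhead': np.float64(0.25195950976370307)}
shift cm [0.11 0.1  0.04] turn [0.03 0.05 0.11]
```

>>> {"name": "apply_moves", "arguments": {"rows": [{"x": 0,"y": 0.1,"z": 0.03,"wx": 0,"wy": 0,"wz": 0.2,"hand": 1},{"x": 0,"y": 0.1,"z": 0.03,"wx": 0,"wy": 0,"wz": 0.2,"hand": 1},{"x": 0,"y": 0.1,"z": 0.03,"wx": 0,"wy": 0,"wz": 0.2,"hand": 1}]}}

```text
clock: 10.42
position: [0.4825, -0.0088, 0.2024]
tool_rot: [[-0.998, 0.066, 0.001], [0.066, 0.998, -0.0], [-0.001, -0.0, -1.0]]
contact_force: [1.1, -0.9, -0.0]
opening: 0.16
```

```bash
python3 - <<'E'
from h import *
s=get_state();print(s["contact_force"],s["opening"]*85,polar(s["position"],s["tool_rot"]))
E
```

```text
[ 1.05564861 -0.87104398 -0.00781304] 13.563047500796008 {'r': np.float64(0.18892403026132396), 'qpos': np.float64(0.25052220681216797), 'qhead': np.float64(0.2487528375138628)}
```

>>> {"name": "apply_moves", "arguments": {"rows": [{"x": 0,"y": 0,"z": 0,"wx": 0,"wy": 0,"wz": 0,"hand": 0.2},{"x": 0,"y": 0,"z": 0,"wx": 0,"wy": 0,"wz": 0,"hand": 0.2},{"x": 0,"y": 0,"z": -1,"wx": 0,"wy": 0,"wz": 0,"hand": 0.2},{"x": 0,"y": 0,"z": -5,"wx": 0,"wy": 0,"wz": 0,"hand": 0.2},{"x": 0,"y": 0,"z": -10,"wx": 0,"wy": 0,"wz": 0,"hand": 0.2}]}}

```text
clock: 11.05
position: [0.4815, -0.0085, 0.3028]
tool_rot: [[-0.998, 0.066, -0.003], [0.066, 0.998, 0.0], [0.003, 0.0, -1.0]]
contact_force: [1.1, -0.4, -0.4]
opening: 0.398
```

>>> {"name": "apply_moves", "arguments": {"rows": [{"x": 0,"y": 6,"z": -3,"wx": 0,"wy": 0,"wz": 0,"hand": 0.2},{"x": 0,"y": 12,"z": -6,"wx": 0,"wy": 0,"wz": 0,"hand": 0.2},{"x": 0,"y": 18,"z": -8,"wx": 0,"wy": 0,"wz": 0,"hand": 0.2},{"x": 0,"y": 24,"z": -8,"wx": 0,"wy": 0,"wz": 0,"hand": 0.2},{"x": 0,"y": 30,"z": -8,"wx": 0,"wy": 0,"wz": 0,"hand": 0.2}]}}

```text
clock: 11.68
position: [0.5013, 0.2883, 0.3837]
tool_rot: [[-0.998, 0.066, 0.002], [0.066, 0.998, 0.001], [-0.002, 0.001, -1.0]]
contact_force: [0.4, 0.0, 0.1]
opening: 0.402
```

```bash
python3 - <<'E'
from h import *
t,d=get_image("top");cv2.imwrite("pics/f.png",cv2.resize(t[148:278,238:362,::-1],None,fx=4.5,fy=4.5,interpolation=cv2.INTER_CUBIC))
E
python3 st.py 1
```

```text
Ftool [-3.    6.94 -0.56] {'r': 0.3587, 'qpos': -0.7646, 'qhead': 0.2519}
[269.42138365 221.36477987] [263 214  13  15 159]
visual q 0.004226407880784669
```

View pics/f.png

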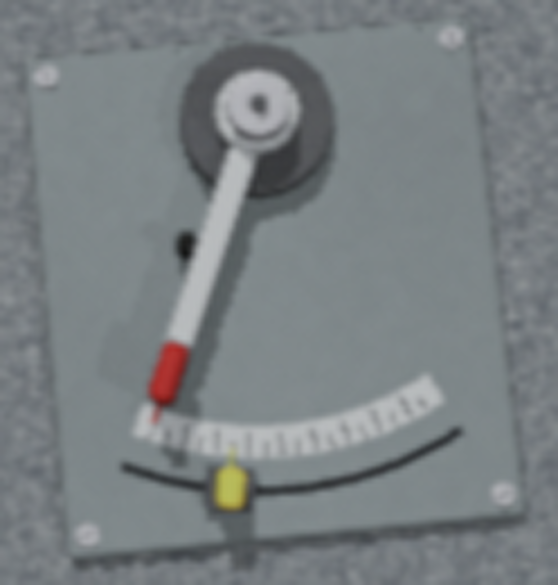

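The final top view shows the lever at rest, pad near (168,375). The cursor knob is at (231,485), with its pointer at about the fifth tick. One numeric check follows.

```bash
python3 - <<'E'
from h import *
f=lambda c,z: ray("top",((c[0]+.5)/4.5-.5+238,(c[1]+.5)/4.5-.5+148),z)
for c,z in(((231.5,485),.051),((232.5,457),.018)):
    v=f(c,z)[:2]-PV;print(np.hypot(*v),(np.arctan2(v[1],v[0])-(np.pi-.42+TH)+np.pi)%(2*np.pi)-np.pi)
# scene view, same method for knob before (0.73) and after
C=camera_params("scene");K=np.array(C["intrinsics"]);E=np.array(C["extrinsics"])
def pr(q):
    g=np.pi-.42+TH+q;P=E@np.r_[PV+.19*np.array([np.cos(g),np.sin(g)]),.036,1];u=K@P[:3];return u[:2]/u[2]
from scipy.optimize import minimize_scalar
p,_=get_image("scene");c,b=blob(masks(p)[1],(225,190,375,285))
c0=np.array([282.835,252.536]);print(c,b,minimize_scalar(lambda q:np.sum((pr(q)-pr(.7298)-(c-c0))**2),bounds=(0,.85),method="bounded").x, get_state()["contact_force"])
E
```

```text
0.18836336182136829 0.2502521913827591
0.17314081627285324 0.250849225589878
[256.4  236.49] [252 230   9  14 100] 0.2544491376470952 [ 0.43913175 -0.88908493 -0.77094314]
```

All checks put the cursor between 0.250 and 0.254, against 0.25 for the lever. Handing in.

```bash
python3 -c "
from bench import *
print(hand_in())"
```

```text
the job is handed in; nothing more can be done
None
```

The cursor now stands at the travel where the lever firmed up, about 0.25 rad, and the job is handed in at about 12 s on the robot's clock.

- **Press:** I pushed the red pad gently with the closed fingers. The force stepped from about 1–2.5 N to 6–8 N, and a further small nudge moved the lever no further. I held it there for about a second and measured the travel in the scene camera as 0.250 rad. The arm's own motion gave 0.253–0.256, which includes some bending of the fingers.
- **Release:** I backed off along the arc, and the lever sprang back to rest (measured 0.00).
- **Cursor:** I gripped the knob, slid it along its arc from 0.73 to 0.2505 by the arm's position, then released it and moved the arm well clear.
- **Last checks:** From the top camera the knob reads 0.250 and its pointer 0.251. The scene camera gives 0.254, a difference within its pixel accuracy. The lever was still at rest (0.004 in the last reading) and the robot was touching nothing. I never moved near the brush, tape or rod, but did not re-measure them.
- **Failed call:** The first move call was refused as invalid because I had left out some row entries. Nothing moved.

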